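# Take the stuck dust cover off the vial tray in the autosampler drawer

## Robot

A 6-joint arm with a two-finger parallel gripper is mounted at the origin on the work surface. World frame = base frame: x ahead of the robot, y to its left, z up, the work surface at z = 0. Lengths are in m, angles in rad, forces in N, time in s.
With the tool pointing down it reaches from about 0.3 to 0.75 m from the base axis. Payload 8.5 kg.
Tool frame: the origin (TCP) lies midway between the tips of the shut fingers; the grasp point (between the pads) lies 19 mm behind it; z points along the fingers, y is the direction in which the jaws open and shut (so a half turn about z gives the same grasp; the last joint's range is limited). The gripper opens to 85 mm and grips with 20 to 120 N. Pads are 22 mm wide; open, the fingers measure 114 mm over their backs; the gripper's body (76 mm by 85 mm) begins 54 mm behind the grasp point. The pads swing forward as they close: fully open they stand 13 mm farther back than shut.
Start: joints at [1.098, 0.381, 1.297, -0, 1.464, -0.215], TCP at [0.14, 0.532, 0.231] pointing down, gripper open.
Joint ranges: [-3.11, 3.11], [-0.89, 2.33], [0.22, 2.48], [-1.42, 4.56], [0.17, 2.85], [-2.88, 2.88]. Speed limits (rad/s): [2.39, 2.39, 3.14, 3.14, 3.14, 3.14].

## Interface

Orientations are given as [roll, pitch, yaw] about the fixed x, y, z axes, in that order (R = Rz(yaw) Ry(pitch) Rx(roll)).
In Python, from workcell import r gives the robot as it stands.
- The arm moves only by the tool apply_moves, never from a script. Its argument "steps" is a list of rows, each a list of 2 entries, a list of its own where there are three numbers: the shift along the tool's x, y, z each as a share of 0.04 m, from -1 to 1, then the turn, a rotation vector about the tool's x, y, z each as a share of 4 degrees, from -1 to 1. In form: [[[x, y, z], [wx, wy, wz]], ...]. A call has 1 to 12 rows; each row shifts and turns the pose as measured when the row begins, along the tool's axes as they then stand; what a row does not reach is not made up. A row lasts 1/12 s, in which the tool goes at most 41.7 mm and 7.16 degrees, less where a joint would pass 70% of its speed; a pose out of reach is approached as far as the arm can. A call with a number of a shift or a turn outside -1 to 1 is refused whole. A call with a gripper value outside its range is refused whole. "hand" is the closure, from 0 (fully open) to 1 (shut), set as the call begins (left out, the last holds). The fingers move at their own pace and stop on an object; "newtons" is the grip in N (left out, the last holds). Time passes only in rows, so rows that do not move let the fingers close. It gives the time, the measured TCP pose, the force and the opening at its end, in the units of the state.
- r.read_state(): the state, without advancing time (a new reading comes with each control period).
- r.grab_frame(name): name is "scene" or "top" or "wrist"; returns (picture, depth): 480x640x3 uint8, red, green, blue; 480x640 float32, m along the optical axis (not along the pixel's ray), 0 where there is no reading.
- r.get_calibration(name): a dict with "vertical_fov" (degrees; the focal length in pixels is half the picture's height over the tangent of half this angle, whatever the lens; pixels are square), "cx", "cy" (the principal point, pixels), "origin" and "rotation" of the camera in the world; the wrist camera has in their place "T_tool_cam" (4x4, takes a point from camera to tool coordinates, whose origin is the TCP and whose axes are the flange's). Camera axes: x right, y down, z forward; pixel columns grow to the right and rows downward; lengths in m; the calibration is good to about 2 mm. A picture is of the moment at which its call begins: read the wrist's pose just before it. get_calibration takes no time and is no camera call.
- r.finish_job(): hands the job in, once; it reports no verdict.
The state is a dict: "time_s": time; "qpos": joint angles; "qvel": joint speeds; "effort": joint torques, N m; "tcp_pos": TCP position; "orientation": TCP orientation; "contact_force": force on the tool from outside, world axes, zero at the start; "wrist_torque": the same for the moment, N m; "width": opening from 0.0 (shut) to 1.0 (fully open).
Only numpy, scipy, OpenCV 4.12 (cv2) and the standard library are available. Lean on these libraries where they do the work, as an engineer would, in place of code of your own. Each camera call takes 0.05 s, during which the arm holds its last target. There are 200 camera calls.

## Task

Pull the autosampler's sample drawer fully out to its stop by its bar handle, then take the snapped-on dust cover off the vial tray: pinch its raised rim at one cut-off corner and tip that corner up about 2 cm while the corner diagonally opposite stays down, so that the cover peels free of its snaps and the heavy vial tray stays seated in the drawer. Finish while holding the cover in the gripper, level, right way up, its lower edge 20 cm or more above the bench and its middle 15 cm or more to one side of the tray's, so that the vials stand open from above; do not put it down, leave the drawer out and do not disturb the other things on the bench.

Things in the scene. Friction and masses are not known exactly. Their poses are not given: they have to be found in the camera images.
- sampler: Fixed white benchtop autosampler. Origin: centre of its underside, on the bench. Its front looks to its own -x (roughly the robot's right). Base 300 (x) by 200 (y) by 118 mm high, front face at x = -150, roofing over the closed drawer. On its rear half a tower, x = 5 to 145, y = -80 to 80, 353 mm high.
- drawer (a joint): Sample drawer under the base's roof: 0 closed, 0.165 m fully out at its stop. It slides straight along the sampler's -x and stays where it is left; about 2 N move it slowly, plus 8 N per m/s.
- handle (a point): Middle of the drawer's steel bar handle; moves with the drawer; at sampler (-207, 0, 75.5) mm when closed. Bar 10 by 10 mm, 100 mm long along the sampler's y, pinched from above: 80 mm free between its two end posts, 40 mm between the bar and the drawer's front panel (59 mm high), nothing below it for 50 mm between the posts.
- tray: Loose aluminium vial tray, 0.82 to 0.95 kg, full of capped vials, in the drawer between 7 mm lugs. Origin: centre of its underside, at sampler (-76, 0, 22) mm when closed, moving with the drawer; axes parallel to the sampler's. Foot 88 (x) by 128 (y) mm; body 80 by 120 mm, corners cut, up to z = 34, caps to z = 42. A sprung nose in each cut corner snaps over a bead in the cover.
- cover: White dust cover, 55 to 90 g, on the tray: 99 (x) by 139 (y) by 42 mm, corners cut at 45 degrees. Origin: centre of its lower edge's plane, at tray z = 19; axes as the tray's. Skirt z = 0 to 25 (6 mm play), panel top at z = 28, round it an upstanding rim 8 mm thick up to z = 42. Each snap holds 2 to 3 N and lets go when its corner is 5 mm up; all four pulled level lift the tray. Turn it up about the lower edge of the corner opposite.
- corner0 (a point): Middle of the 8 mm rim at one front cut corner, half-way up the rim, at cover (-30.9, -50.9, 35) mm. The rim runs straight for 35 mm (inside) here, square to the cover's direction (-1, -1). Drawer panel and lugs lie lower than the rim, with 24 mm or more free outside it.
- corner1 (a point): The same at the cut corner at (-30.9, +50.9, 35) mm (front), rim square to (-1, +1).
- corner2 (a point): The same at (+30.9, +50.9, 35) mm (rear), rim square to (+1, +1), diagonally opposite corner0. With the drawer out it is 60 mm from the sampler's front face.
- corner3 (a point): The same at the cut corner at (+30.9, -50.9, 35) mm (rear), rim square to (+1, -1). Diagonally opposite corner1.
- bottle: Bystander: amber glass bottle, 72 mm diameter, 160 mm high; origin at the centre of its underside.
- beaker: Bystander: glass beaker, 72 mm diameter, 90 mm high; origin at the centre of its underside.
- rack: Bystander: empty blue vial rack, 112 by 212 by 32 mm; origin at the centre of its underside.
- wash_bottle: Bystander: white wash bottle, 68 mm diameter, 165 mm high with its spout; origin at the centre of its underside.
- crimper: Bystander: hand crimper lying flat, 200 mm long along its x, 50 mm wide, 32 mm high; origin on the bench near its middle.
Not all that is in view belongs to the job. What is shaped like the cover but brown is not meant.

How it is judged:
On the way, in this order (a step that is already met when the one before it is completed fails the run):
1. the drawer is pulled out to its stop (value of joint drawer above 0.155 m), for 0.1 s.
2. the cover is peeled: held at one corner, that corner of it is lifted at least 12 mm while the corner diagonally opposite is still less than 7 mm up (((z of corner0 in the frame of tray above 0.066 m and z of corner2 in the frame of tray below 0.061 m and horizontal distance between the grasp point and corner0 below 0.03 m) or (z of corner2 in the frame of tray above 0.066 m and z of corner0 in the frame of tray below 0.061 m and horizontal distance between the grasp point and corner2 below 0.03 m) or (z of corner1 in the frame of tray above 0.066 m and z of corner3 in the frame of tray below 0.061 m and horizontal distance between the grasp point and corner1 below 0.03 m) or (z of corner3 in the frame of tray above 0.066 m and z of corner1 in the frame of tray below 0.061 m and horizontal distance between the grasp point and corner3 below 0.03 m))), for 0.04 s.
3. the cover is off and held up off to the side (height (world z) of cover above 0.18 m and horizontal distance between cover and tray above 0.13 m), for 0.2 s.
At the end, for the whole second after the job is handed in: Drawer out at least 150 of 165 mm; cover held in the gripper, touching nothing else, still, level within 15 degrees, lower edge 180 mm or more above the bench, centre 130 mm or more sideways from the tray's; tray flat on the drawer floor between its lugs (all of step 3 and value of joint drawer above 0.15 m and angle between cover's own z axis and vertical below 0.26 rad and contact force between cover and the fingers above 1 N and linear speed of cover below 0.03 m/s and contact force between cover and tray below 0.05 N and contact force between cover and sampler below 0.05 N and contact force between cover and bottle below 0.05 N and contact force between cover and beaker below 0.05 N and contact force between cover and rack below 0.05 N and contact force between cover and wash_bottle below 0.05 N and contact force between cover and crimper below 0.05 N and z of tray in the frame of sampler below 0.026 m and angle between tray's own z axis and vertical below 0.04 rad and x of tray in the frame of handle between 0.121 and 0.141 m); the arm keeps its last pose, push and grip.
It fails at once if the vial tray is lifted more than 8 mm or tipped more than 7 degrees (height (world z) of tray above 0.03 m or angle between tray's own z axis and vertical above 0.12 rad).
It fails at once if a bystander is moved more than 30 mm or knocked over (distance of any of bottle, beaker, rack, wash_bottle, crimper from where it was at the start of the episode above 0.03 m or angle between any of bottle, beaker, rack, wash_bottle, crimper's own z axis and vertical above 0.4 rad).
It also fails if it takes over 56 s, if anything falls off the work surface, if the arm or the gripper's body presses on something with over 40 N, if the wrist force passes 120 N, or if a joint passes its speed limit or range.

## Working session

There is one attempt and no reset: what is moved stays moved. The work goes in short steps, Python scripts to look and compute and a tool call to move; the robot and the scene stay as the last step left them, time stands still between calls to the robot, and variables do not carry over. Pictures are saved under pics/ and viewed, about 8 in all and at most 12, crops included, and the job is handed in when it is done.

Besides the shell and the picture viewer there is one more tool, called as name(argument=value, ...), one argument or row to a line, values as JSON. apply_moves: Moves the arm, as the interface text tells. Shift numbers are shares of 0.04 m and turn numbers shares of 4 degrees, none past 1 either way. Its arguments: {"type":"object","properties":{"steps":{"type":"array"},"hand":{"type":"number"},"newtons":{"type":"number"}},"required":["steps"]}

```bash
mkdir -p pics; ls
cat > h.py <<'E'
from workcell import r
import numpy as np, cv2
from scipy.spatial.transform import Rotation as R
def cam(n):
    c=r.get_calibration(n); f=240/np.tan(np.radians(c["vertical_fov"])/2)
    if n=="wrist":
        s=r.read_state(); T=np.array(c["T_tool_cam"]); Rt=R.from_euler('xyz',s["orientation"]).as_matrix()
        return f,c["cx"],c["cy"],Rt@T[:3,3]+np.array(s["tcp_pos"]),Rt@T[:3,:3]
    return f,c["cx"],c["cy"],np.array(c["origin"]),np.array(c["rotation"])
def grab(n,tag):
    c=cam(n); p,d=r.grab_frame(n); cv2.imwrite(f"pics/{tag}.png",p[:,:,::-1]); np.savez(f"{tag}.npz",d=d,p=p,f=c[0],cx=c[1],cy=c[2],o=c[3],R=c[4])
    return p,d,c
def pts(tag):
    z=np.load(f"{tag}.npz"); d=z["d"]; v,u=np.mgrid[:480,:640]
    P=np.stack([(u-z["cx"])/z["f"]*d,(v-z["cy"])/z["f"]*d,d],-1)@z["R"].T+z["o"]; P[d==0]=np.nan
    return P
E
python3 - <<'E'
from h import *
for n in("scene","top"):
    p,d,c=grab(n,n); print(n,c[0],c[3],c[4].round(3).tolist())
print(r.read_state())
a=cv2.imread("pics/scene.png");b=cv2.imread("pics/top.png")
E
```

```text
pics
scene 613.0321928034658 [ 0.95527726 -0.71310365  1.09790375] [-2.495, 0.01, 0.488]
top 476.5106343457961 [ 0.37489803 -0.04370145  1.07691409] [-2.96, -0.02, -1.592]
{'time_s': 0.1, 'qpos': array([ 1.09769864e+00,  3.81115308e-01,  1.29815486e+00,  3.11331009e-06,
        1.46359746e+00, -2.15321970e-01]), 'qvel': array([-0.00137145, -0.00246081, -0.00175223,  0.00043826, -0.00064109,
        0.00091948]), 'effort': array([ 3.89366600e-03, -4.49217725e+01, -2.31654596e+01, -2.26301017e-04,
        3.70044960e-03, -6.87220904e-05]), 'tcp_pos': array([0.14010385, 0.53158778, 0.23079082]), 'orientation': array([-3.14034778e+00, -2.75437524e-04,  2.88381643e+00]), 'contact_force': array([ 0.16269104, -0.15479828, -0.27460517]), 'wrist_torque': array([ 0.03337537,  0.01034887, -0.02484955]), 'width': 1.000541455845646}
```

View pics/top.png

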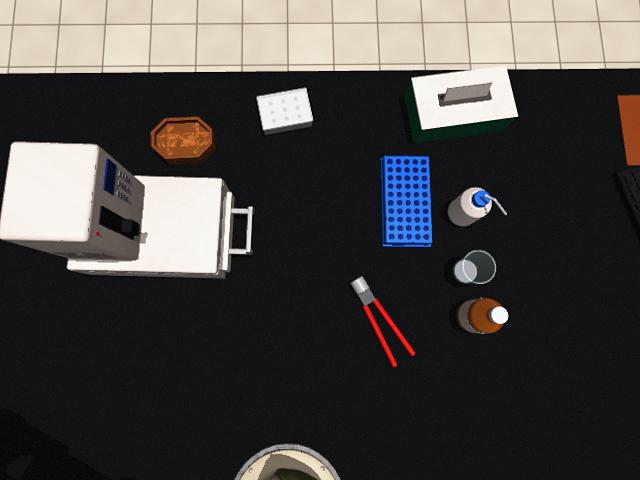

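View pics/scene.png

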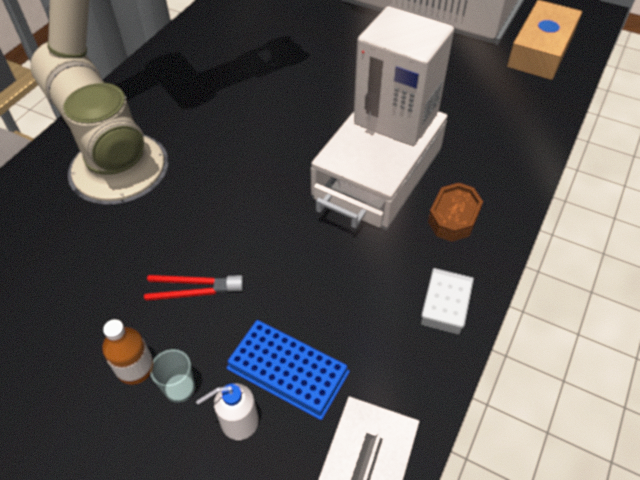

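The top view shows the sampler, with its handle at about px (250,231) and its roof over (145–230, 178–275). The brown octagon at (182,140) is the decoy. The real cover is still inside the closed drawer.

```bash
sed -i 's/np.array(c\["rotation"\])$/R.from_euler("xyz",c["rotation"]).as_matrix()/' h.py
python3 - <<'E'
from h import *
p,d,c=grab("top","top"); P=pts("top")
w=P[170:290,60:270]
m=(abs(w[...,2]-.118)<.006)
q=w[m][:,:2]; print(len(q)); rc=cv2.minAreaRect((q*1000).astype(np.float32)); print("roof",rc,cv2.boxPoints(rc).tolist())
m=(abs(w[...,2]-.0805)<.008); m[:,:165]=0
h=w[m]; print(len(h),h.mean(0),h.min(0),h.max(0))
b=P[207:256,246:253]; b=b[abs(b[...,2]-.08)<.012]; print(np.median(b,0),b.min(0),b.max(0)); rc=cv2.minAreaRect((b[:,:2]*1000).astype(np.float32)); print(rc)
for n,(u,v) in dict(rack=(407,200),bottle=(498,315),crimp=(385,330),wb=(480,198),white=(285,108),tower=(50,195),brown=(182,138)).items(): print(n,P[v,u].round(3))
E
```

```text
8202
roof ((583.3172607421875, 277.74835205078125), (300.186767578125, 199.95782470703125), 87.3685073852539) [[476.5527038574219, 132.4034881591797], [676.2996215820312, 123.22300720214844], [690.081787109375, 423.09320068359375], [490.33489990234375, 432.273681640625]]
228 [0.5755939  0.0729005  0.07906027] [0.52398234 0.06509838 0.07299286] [0.67499234 0.12462242 0.0850835 ]
[0.57307882 0.07152423 0.07920355] [0.52398234 0.06509838 0.07022958] [0.62238161 0.07853511 0.0850835 ]
((573.1926879882812, 71.86245727539062), (10.47939395904541, 98.22706604003906), 87.061279296875)
rack [ 0.645 -0.281  0.027]
bottle [ 0.382 -0.413  0.16 ]
crimp [ 0.355 -0.222 -0.001]
wb [ 0.62  -0.409  0.133]
white [ 0.867 -0.006  0.04 ]
tower [0.578 0.349 0.352]
brown [0.801 0.233 0.028]
```

apply_moves(
  steps=[
    [[-0.65,-0.7,0],[0,0,-1]],
    [[-0.65,-0.7,0],[0,0,-1]],
    [[-0.6,-0.75,0],[0,0,-1]],
    [[-0.56,-0.8,0],[0,0,0]],
    [[-0.56,-0.8,0],[0,0,0]],
    [[-0.56,-0.8,0],[0,0,0]],
    [[-0.56,-0.8,0],[0,0,0]],
    [[-0.56,-0.8,0],[0,0,0]],
    [[-0.7,-0.7,0],[0,0,0]],
  ],
  hand=0.65,
)

```text
time_s: 0.9
tcp_pos: [0.3332, 0.2319, 0.2283]
orientation: [-3.139, -0.003, 3.117]
contact_force: [0.6, 1.2, -0.2]
width: 0.352
```

apply_moves(
  steps=[
    [[-0.85,-0.53,0],[0,0,0.3]],
    [[-0.85,-0.53,0],[0,0,0]],
    [[-0.85,-0.53,0],[0,0,0]],
    [[-0.85,-0.53,0],[0,0,0]],
    [[-0.85,-0.53,0],[0,0,0]],
    [[-0.85,-0.53,0.3],[0,0,0]],
    [[-0.85,-0.53,0.5],[0,0,0]],
    [[0,0,0],[0,0,0]],
  ],
)

```text
time_s: 1.57
tcp_pos: [0.5697, 0.0605, 0.1965]
orientation: [-3.139, -0.001, 3.087]
contact_force: [-1.1, -0.2, -1.0]
width: 0.351
```

```bash
cat >> h.py <<'E'
def togo(pos,rpy):
    s=r.read_state(); A=R.from_euler('xyz',s["orientation"]); 
    print("shift/0.04",(A.inv().apply(np.array(pos)-s["tcp_pos"])/.04).round(2),"turn/4deg",((A.inv()*R.from_euler('xyz',rpy)).as_rotvec(degrees=True)/4).round(2),"F",s["contact_force"].round(1),"w",round(float(s["width"]),3),"t",round(s["time_s"],2))
E
python3 - <<'E'
from h import *
togo([.5735,.0715,.057],[np.pi,0,3.0956])
E
```

```text
shift/0.04 [-0.08  0.29  3.49] turn/4deg [-0.04 -0.02 -0.13] F [-1.1 -0.2 -1. ] w 0.351 t 1.57
```

apply_moves(
  steps=[
    [[-0.08,0.29,0.5],[0,0,-0.13]],
    [[0,0,0.5],[0,0,0]],
    [[0,0,0.5],[0,0,0]],
    [[0,0,0],[0,0,0]],
  ],
)

```text
time_s: 1.9
tcp_pos: [0.575, 0.0698, 0.1323]
orientation: [-3.139, -0.003, 3.092]
contact_force: [-0.8, 0.0, -0.7]
width: 0.348
```

Run:
```python
from h import *
togo([.5735,.0715,.057],[np.pi,0,3.0956])
grab("wrist","w1")
P=pts("w1"); m=(abs(P[...,2]-.0795)<.006)&(abs(P[...,0]-.574)<.04)&(abs(P[...,1]-.0715)<.02); q=P[m]; print(len(q),np.median(q,0),q.min(0),q.max(0))
```

```text
shift/0.04 [0.03 0.04 1.88] turn/4deg [-0.04 -0.05 -0.06] F [-0.8  0.  -0.7] w 0.348 t 1.9
1980 [0.57079931 0.07185915 0.07954528] [0.53404423 0.06506778 0.07653683] [0.61399099 0.07861625 0.08159307]
```

View pics/w1.png

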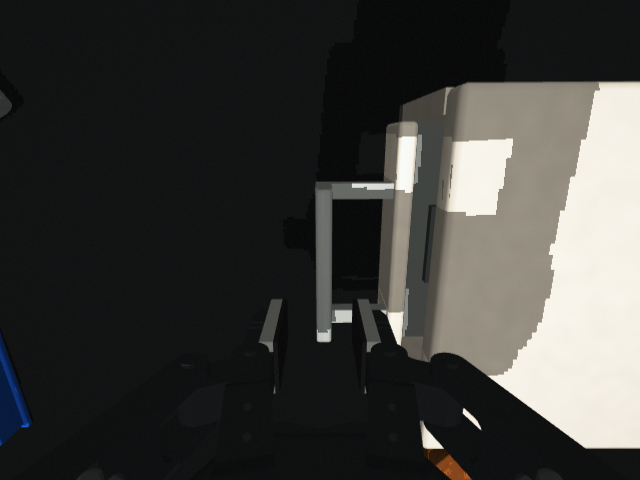

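The bar (column ≈323, rows 183–340) lies centred between the fingers at columns 275 and 365. I'll descend and grip it.

apply_moves(
  steps=[
    [[0.03,0.04,0.5],[0,0,-0.06]],
    [[0,0,0.5],[0,0,0]],
    [[0,0,0.5],[0,0,0]],
    [[0,0,0.35],[0,0,0]],
    [[0,0,0],[0,0,0]],
  ],
)

```text
time_s: 2.37
tcp_pos: [0.5781, 0.0718, 0.0659]
orientation: [-3.138, 0.011, 3.097]
contact_force: [-0.2, 0.6, -0.9]
width: 0.344
```

apply_moves(
  steps=[
    [[0,0,0],[0,0,0]],
    [[0,0,0],[0,0,0]],
    [[0,0,0],[0,0,0]],
    [[0,0,0],[0,0,0]],
    [[0,0,0],[0,0,0]],
    [[0,0,0],[0,0,0]],
  ],
  hand=1,
  newtons=50,
)

```text
time_s: 2.87
tcp_pos: [0.5789, 0.072, 0.0684]
orientation: [-3.138, 0.013, 3.098]
contact_force: [2.5, 0.8, -9.9]
width: 0.097
```

apply_moves(
  steps=[
    [[0,-0.2,0],[0,0,0]],
    [[0,-0.3,0],[0,0,0]],
    [[0,-0.4,0],[0,0,0]],
    [[0,-0.4,0],[0,0,0]],
    [[0,-0.4,0],[0,0,0]],
    [[0,-0.4,0],[0,0,0]],
    [[0,-0.4,0],[0,0,0]],
    [[0,-0.4,0],[0,0,0]],
  ],
)

```text
time_s: 3.53
tcp_pos: [0.5738, -0.0408, 0.0684]
orientation: [3.134, 0.014, 3.101]
contact_force: [3.2, 2.7, -10.8]
width: 0.1
```

Run:
```python
from h import *
togo([.566,-.0937,.066],[np.pi,0,3.0956])
```

```text
shift/0.04 [ 0.14 -1.33  0.05] turn/4deg [0.11 0.2  0.08] F [  3.2   2.7 -10.8] w 0.1 t 3.53
```

apply_moves(
  steps=[
    [[0,-0.4,0],[0,0,0]],
    [[0,-0.4,0],[0,0,0]],
    [[0,-0.3,0],[0,0,0]],
    [[0,-0.25,0],[0,0,0]],
    [[0,-0.2,0],[0,0,0]],
    [[0,-0.2,0],[0,0,0]],
    [[0,-0.1,0],[0,0,0]],
    [[0,-0.1,0],[0,0,0]],
  ],
)

```text
time_s: 4.2
tcp_pos: [0.5715, -0.0927, 0.0683]
orientation: [3.074, 0.015, 3.1]
contact_force: [4.8, 18.3, -6.8]
width: 0.094
```

Run:
```python
from h import *
togo([.566,-.0937,.066],[np.pi,0,3.0956])
```

```text
shift/0.04 [ 0.14 -0.04  0.05] turn/4deg [0.96 0.22 0.07] F [ 4.8 18.3 -6.8] w 0.094 t 4.2
```

apply_moves(
  steps=[
    [[0,0,0],[0,0,0]],
    [[0,0,0],[0,0,0]],
    [[0,0,0],[0,0,0]],
    [[0,0,-0.5],[0.5,0.2,0]],
    [[0,0,-1],[0.5,0,0]],
    [[0,0,-1],[0,0,0]],
    [[0,0,-1],[0,0,0]],
    [[0,0,-0.5],[0,0,0]],
    [[0,0,0],[0,0,0]],
  ],
  hand=0.6,
)

```text
time_s: 4.95
tcp_pos: [0.571, -0.0972, 0.2425]
orientation: [-3.129, 0.009, 3.099]
contact_force: [-0.1, 0.2, -0.0]
width: 0.403
```

Run:
```python
from h import *
grab("top","top2"); P=pts("top2"); z=np.load("top2.npz")
m=(P[...,2]>.075)&(P[...,2]<.09)&(abs(P[...,0]-.572)<.09)&(P[...,1]>-.05)&(P[...,1]<.105)
q=(P[m][:,:2]*1000).astype(np.float32); print(len(q),cv2.minAreaRect(q),q.mean(0))
u=cv2.resize(z["p"][130:330,180:430],(750,600))[:,:,::-1]; cv2.imwrite("pics/c2.png",u); print(r.read_state())
```

```text
359 ((577.0032958984375, 61.474857330322266), (56.81460952758789, 140.48240661621094), 78.99816131591797) [580.72784   66.949326]
{'time_s': 5.0, 'qpos': array([-0.36887584,  0.42142732,  1.20326735, -0.00922833,  1.5056528 ,
       -1.89669282]), 'qvel': array([-0.00028585,  0.04518087,  0.08073851,  0.00629086, -0.04201836,
        0.00100843]), 'effort': array([ 1.66921725e-02, -4.57021844e+01, -2.29802674e+01, -1.16311401e-02,
        2.98120128e-01,  8.30477766e-04]), 'tcp_pos': array([ 0.57069396, -0.0971818 ,  0.24098537]), 'orientation': array([-3.12926293,  0.00770032,  3.09920974]), 'contact_force': array([ 0.99711144, -1.04987537,  0.86791902]), 'wrist_torque': array([ 0.0098218 , -0.0371619 ,  0.00102663]), 'width': 0.4027304140106628}
```

View pics/c2.png

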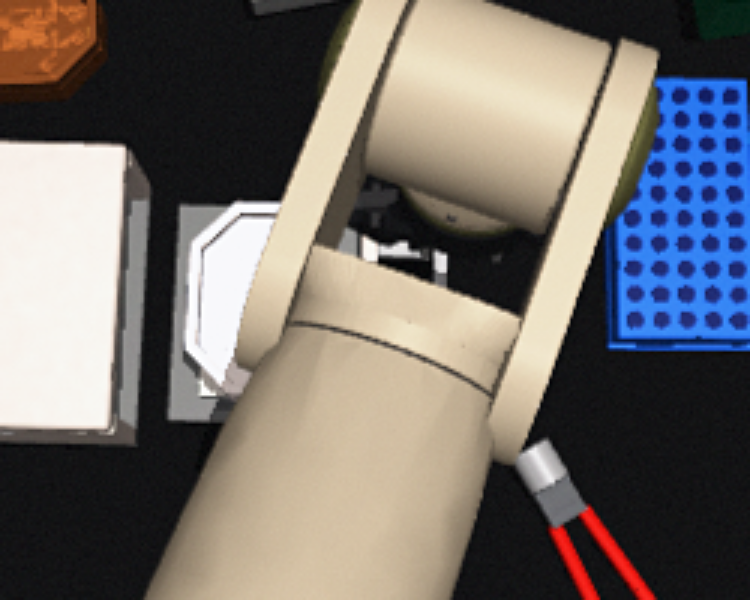

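Run:
```python
from h import *
togo([.5195,.0085,.19],[np.pi,0,np.radians(132.4)])
```

```text
shift/0.04 [1.4  2.6  1.23] turn/4deg [-0.12  0.17 11.29] F [ 1.  -1.   0.9] w 0.403 t 5.0
```

apply_moves(
  steps=[
    [[0.45,0.85,0.3],[-0.12,0.17,1]],
    [[0.5,0.8,0.3],[0,0,1]],
    [[0.6,0.7,0.3],[0,0,1]],
    [[0,0,0.3],[0,0,1]],
    [[0,0,0],[0,0,1]],
    [[0,0,0],[0,0,1]],
    [[0,0,0],[0,0,1]],
    [[0,0,0],[0,0,1]],
    [[0,0,0],[0,0,1]],
    [[0,0,0],[0,0,1]],
    [[0,0,0],[0,0,1]],
    [[0,0,0],[0,0,0.3]],
  ],
  hand=0,
)

```text
time_s: 6.0
tcp_pos: [0.5099, 0.0042, 0.1776]
orientation: [-3.121, -0.012, 2.266]
contact_force: [-0.3, -0.1, -0.2]
width: 1.004
```

Run:
```python
from h import *
togo([.5195,.0085,.17],[np.pi,0,np.radians(132.4)])
grab("wrist","w2"); P=pts("w2")
m=(P[...,2]>.076)&(P[...,2]<.09)&(abs(P[...,0]-.572)<.1)&(abs(P[...,1]-.037)<.08)
q=P[m]; print(len(q),q.min(0),q.max(0),np.median(q,0)); print(cv2.minAreaRect((q[:,:2]*1000).astype(np.float32)))
# top rim mask corner1 band
g=q[np.hypot(q[:,0]-.5195,q[:,1]-.0085)<.03]; a=np.radians(42.4); n=np.array([np.cos(a),np.sin(a)]); t=np.array([-n[1],n[0]])
s=(g[:,:2]-[.5195,.0085])@n; tt=(g[:,:2]-[.5195,.0085])@t
for k in(-.012,-.006,0,.006,.012):
    w=s[abs(tt-k)<.003]; print(k,len(w),np.percentile(w,[3,50,97]).round(4) if len(w) else '')
```

```text
shift/0.04 [-0.07  0.26  0.19] turn/4deg [-0.29 -0.17 -0.63] F [-0.3 -0.1 -0.2] w 1.004 t 6.0
5367 [ 0.50183943 -0.01455891  0.07600413] [0.64229333 0.08713515 0.08450561] [0.560734   0.05060926 0.0819576 ]
((572.239501953125, 36.32185363769531), (98.99114990234375, 139.46717834472656), 87.28305053710938)
-0.012 84 [-0.0039 -0.0001  0.0036]
-0.006 83 [-0.0037  0.      0.0038]
0 82 [-0.0035  0.0001  0.0039]
0.006 87 [-0.004  -0.0004  0.0033]
0.012 87 [-0.0038 -0.0001  0.0034]
```

View pics/w2.png

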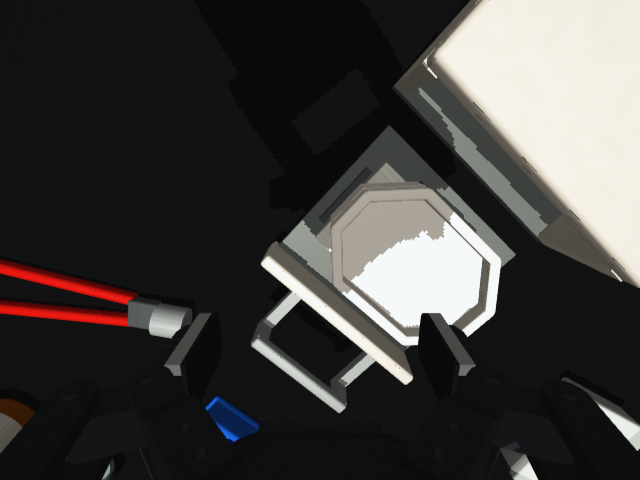

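The wrist view shows the white cover in the open drawer, with its corner1 rim at about (335,240). Its measured centre (572,36) mm and 99x139 mm size match the prediction. The brown octagon is elsewhere, so this is the right cover.

apply_moves(
  steps=[
    [[-0.07,0.26,0.3],[-0.29,-0.17,-0.63]],
    [[0,0,0.5],[0,0,0]],
    [[0,0,0.4],[0,0,0]],
    [[0,0,0.2],[0,0,0]],
    [[0,0,0],[0,0,0]],
  ],
  hand=0.5,
)

```text
time_s: 6.47
tcp_pos: [0.519, 0.008, 0.1176]
orientation: [-3.141, -0.0, 2.321]
contact_force: [-0.7, -0.8, -0.0]
width: 0.497
```

Run:
```python
from h import *
togo([.5195,.0085,.073],[np.pi,0,np.radians(132.4)])
```

```text
shift/0.04 [0.   0.02 1.12] turn/4deg [-0.01 -0.    0.15] F [-0.7 -0.8 -0. ] w 0.497 t 6.47
```

apply_moves(
  steps=[
    [[0,0.02,0.4],[0,0,0.15]],
    [[0,0,0.4],[0,0,0]],
    [[0,0,0.25],[0,0,0]],
    [[0,0,0.1],[0,0,0]],
    [[0,0,0],[0,0,0]],
  ],
)

```text
time_s: 6.88
tcp_pos: [0.5207, 0.0077, 0.0721]
orientation: [3.141, 0.002, 2.314]
contact_force: [-0.4, 0.2, 0.5]
width: 0.503
```

Run:
```python
from h import *
togo([.5195,.0085,.073],[np.pi,0,np.radians(132.4)])
```

```text
shift/0.04 [ 0.03 -0.01 -0.02] turn/4deg [0.01 0.03 0.05] F [-0.4  0.2  0.5] w 0.503 t 6.88
```

apply_moves(
  steps=[
    [[0,0,0],[0,0,0]],
    [[0,0,0],[0,0,0]],
    [[0,0,0],[0,0,0]],
    [[0,0,0],[0,0,0]],
    [[0,0,0],[0,0,0]],
    [[0,0,0],[0,0,0]],
    [[0,0,0],[0,0,0]],
    [[0,0,0],[0,0,0]],
  ],
  hand=1,
  newtons=80,
)

```text
time_s: 7.55
tcp_pos: [0.5214, 0.0077, 0.0751]
orientation: [3.139, 0.005, 2.316]
contact_force: [0.3, 0.6, -1.8]
width: 0.06
```

apply_moves(
  steps=[
    [[0,0,0],[0,0,0]],
    [[0,0,0],[0,0,0]],
    [[0,0,0.06],[0,0,0]],
    [[0,0,0.06],[0,0,0]],
  ],
  hand=0.8,
)

```text
time_s: 7.88
tcp_pos: [0.5223, 0.0074, 0.0708]
orientation: [3.137, 0.007, 2.316]
contact_force: [0.5, -0.2, -0.5]
width: 0.202
```

apply_moves(
  steps=[
    [[0,0,0.03],[0,0,0]],
    [[0,0,0.02],[0,0,0]],
    [[0,0,0.02],[0,0,0]],
    [[0,0,0.01],[0,0,0]],
    [[0,0,0],[0,0,0]],
    [[0,0,0],[0,0,0]],
  ],
  hand=1,
  newtons=110,
)

```text
time_s: 8.38
tcp_pos: [0.5224, 0.0073, 0.0698]
orientation: [3.136, 0.009, 2.316]
contact_force: [0.4, -0.3, 0.8]
width: 0.054
```

apply_moves(
  steps=[
    [[0,0.03,-0.11],[0.5,0,0]],
    [[0,0.03,-0.11],[0.5,0,0]],
    [[0,0.03,-0.11],[0.5,0,0]],
  ],
)

```text
time_s: 8.63
tcp_pos: [0.524, 0.009, 0.0817]
orientation: [-3.036, 0.007, 2.313]
contact_force: [2.0, -1.0, -1.8]
width: 0.056
```

```bash
cat >> h.py <<'E'
def peel():
    s=r.read_state(); A=R.from_euler('xyz',s["orientation"]).as_matrix(); A0=R.from_euler('xyz',[3.136,.009,2.316]).as_matrix()
    p0=np.array([.5224,.0073,.0698]); dR=A@A0.T; L,h=.1196,.029
    piv=p0+A0@[0,L,h]; q=np.array(s["tcp_pos"])+dR@(piv-p0)
    print("tilt deg",np.degrees(np.arccos(dR[2,2])).round(2),"tcp dz mm",round((s["tcp_pos"][2]-p0[2])*1e3,1),"far lower edge moved mm (tool axes x,y,z)",(A0.T@(q-piv)*1e3).round(1),"F",s["contact_force"].round(1),s["wrist_torque"].round(2),"w",s["width"].round(3),s["time_s"])
E
python3 -c "
from h import *
peel()"
```

```text
Traceback (most recent call last):
  File "h.py", line 24, in peel
    print("tilt deg",np.degrees(np.arccos(dR[2,2])).round(2),"tcp dz mm",round((s["tcp_pos"][2]-p0[2])*1e3,1),"far lower edge moved mm (tool axes x,y,z)",(A0.T@(q-piv)*1e3).round(1),"F",s["contact_force"].round(1),s["wrist_torque"].round(2),"w",s["width"].round(3),s["time_s"])
                                                                                                                                                                                                                                                     ^^^^^^^^^^^^^^^^
AttributeError: 'float' object has no attribute 'round'
```

apply_moves(
  steps=[
    [[0,0.03,-0.11],[0.45,0,0]],
    [[0,0.03,-0.11],[0.45,0,0]],
  ],
)

```text
time_s: 8.8
tcp_pos: [0.5266, 0.0112, 0.09]
orientation: [-2.97, 0.007, 2.312]
contact_force: [-0.1, 0.5, -0.8]
width: 0.05
```

```bash
sed -i 's/s\["width"\].round(3)/round(float(s["width"]),3)/' h.py
python3 -c "
from h import *
peel(); grab('wrist','w3')"
```

```text
tilt deg 10.17 tcp dz mm 20.2 far lower edge moved mm (tool axes x,y,z) [-0.5 -1.1  0.5] F [-0.1  0.5 -0.8] [ 0.1  -0.02  0.01] w 0.05 8.8
```

View pics/w3.png

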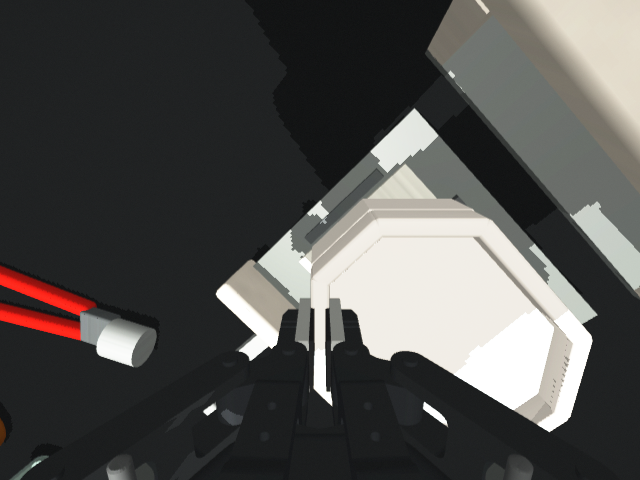

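The gripper has tilted the cover: its near rim is pinched at (320,330) and the far side lies lower. I'll check the plane fit.

```bash
cat >> h.py <<'E'
def panel(tag,u0,u1,v0,v1):
    P=pts(tag)[v0:v1,u0:u1].reshape(-1,3); P=P[~np.isnan(P[:,0])]; c=np.median(P,0)
    for _ in range(3):
        n=np.linalg.svd(P-P.mean(0),full_matrices=False)[2][2]; n*=np.sign(n[2]); P=P[abs((P-P.mean(0))@n)<.003]
    print("panel centre",P.mean(0).round(4),"normal",n.round(3),"tilt",np.degrees(np.arccos(n[2])).round(1),len(P))
E
python3 -c "
from h import *
panel('w3',390,500,250,340)
P=pts('w3')
for u,v in((319,285),(565,385),(345,245),(420,228),(530,275)): print(P[v,u].round(4))"
```

```text
panel centre [0.5611 0.0559 0.0783] normal [0.131 0.115 0.985] tilt 10.1 9746
[0.5133 0.0274 0.1004]
[0.6291 0.0657 0.0821]
[0.5091 0.0473 0.0987]
[0.525  0.0721 0.0962]
[0.5725 0.0883 0.0874]
```

Step 2 is met: the tilt is 10.1° about the far edge, the near rim top is at 0.100 and the far rim is still at 0.082. Next I'll lift it slowly.

apply_moves(
  steps=[
    [[0,-0.03,-0.15],[0,0,0]],
    [[0,-0.03,-0.15],[0,0,0]],
    [[0,-0.03,-0.15],[0,0,0]],
    [[0,-0.03,-0.15],[0,0,0]],
    [[0,-0.04,-0.2],[0,0,0]],
    [[0,-0.04,-0.2],[0,0,0]],
  ],
)

```text
time_s: 9.35
tcp_pos: [0.5252, 0.011, 0.1326]
orientation: [-2.97, 0.004, 2.313]
contact_force: [0.0, -0.5, 0.1]
width: 0.056
```

```bash
python3 -c "
from h import *
peel(); grab('wrist','w4'); panel('w4',390,500,250,340)"
```

```text
tilt deg 10.18 tcp dz mm 62.8 far lower edge moved mm (tool axes x,y,z) [  0.2  -2.  -42.1] F [ 0.  -0.5  0.1] [ 0.05 -0.08 -0.01] w 0.056 9.35
panel centre [0.5596 0.0558 0.1208] normal [0.133 0.115 0.984] tilt 10.1 9744
```

apply_moves(
  steps=[
    [[0,-0.1,-0.55],[0,0,0]],
    [[0,-0.1,-0.55],[0,0,0]],
    [[0,-0.1,-0.55],[0,0,0]],
    [[0,-0.1,-0.55],[-0.5,0,0]],
    [[0,-0.08,-0.5],[-0.5,0,0]],
    [[0,-0.05,-0.4],[-0.5,0,0]],
    [[0,0,-0.2],[-0.5,0,0]],
    [[0,0,0],[0,0,0]],
  ],
)

```text
time_s: 10.07
tcp_pos: [0.5233, 0.0105, 0.2777]
orientation: [-3.119, 0.009, 2.314]
contact_force: [0.3, 0.0, -1.5]
width: 0.05
```

```bash
python3 -c "
from h import *
togo([.525,-.19,.27],[np.pi,0,2.315])"
```

```text
shift/0.04 [-3.72 -3.35  0.3 ] turn/4deg [-0.32  0.13 -0.02] F [ 0.3  0.  -1.5] w 0.05 t 10.07
```

apply_moves(
  steps=[
    [[-0.3,-0.27,0],[-0.3,0.13,0]],
    [[-0.5,-0.45,0],[0,0,0]],
    [[-0.6,-0.54,0],[0,0,0]],
    [[-0.6,-0.54,0],[0,0,0]],
    [[-0.6,-0.54,0],[0,0,0]],
    [[-0.5,-0.45,0],[0,0,0]],
    [[-0.3,-0.27,0],[0,0,0]],
    [[-0.1,-0.1,0],[0,0,0]],
    [[0,0,0],[0,0,0]],
    [[0,0,0],[0,0,0]],
    [[0,0,0],[0,0,0]],
    [[0,0,0],[0,0,0]],
  ],
)

```text
time_s: 11.07
tcp_pos: [0.5222, -0.1828, 0.2738]
orientation: [-3.131, -0.01, 2.317]
contact_force: [0.2, 0.2, -1.0]
width: 0.056
```

Run:
```python
from h import *
togo([.525,-.19,.27],[np.pi,0,2.315])
grab('wrist','w5'); panel('w5',390,500,250,340)
grab('scene','s5'); grab('top','t5'); P=pts('s5')
# tray caps / handle bar heights
m=(abs(P[...,0]-.572)<.05)&(abs(P[...,1]-.037)<.06)&(P[...,2]>.05)&(P[...,2]<.075); print(m.sum(),P[m].mean(0) if m.any() else '')
m=(abs(P[...,0]-.566)<.04)&(abs(P[...,1]+.094)<.02)&(P[...,2]>.068)&(P[...,2]<.09); print(m.sum(),np.median(P[m],0) if m.any() else '')
```

```text
shift/0.04 [-0.18 -0.07  0.09] turn/4deg [-0.15 -0.15  0.03] F [ 0.2  0.2 -1. ] w 0.056 t 11.07
panel centre [ 0.5571 -0.1372  0.2714] normal [ 0.023 -0.005  1.   ] tilt 1.4 9739
953 [0.58387672 0.03737661 0.05868525]
133 [ 0.58217246 -0.096499    0.07812738]
```

View pics/s5.png

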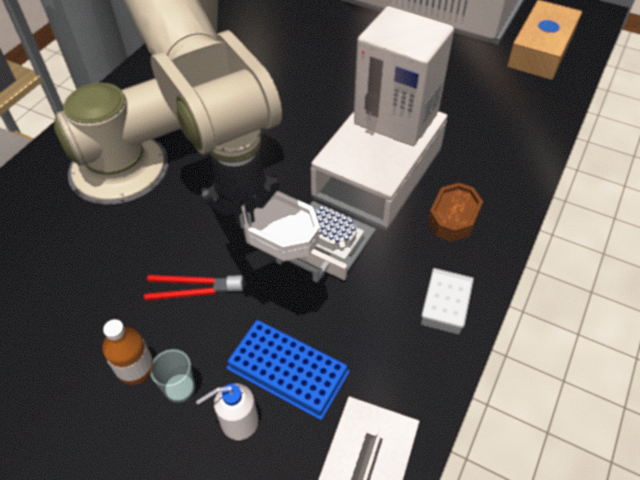

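The scene shows the cover held level at (285,235), the vials open in the seated tray at (335,225), the drawer out and the bystanders undisturbed. Handing in.

```bash
python3 -c "
from h import *
s=r.read_state(); print(s['qvel'].round(3),s['tcp_pos'],s['width'])
print(r.finish_job())"
```

```text
[-0.005 -0.    -0.004 -0.002  0.001 -0.   ] [ 0.52226519 -0.18314535  0.27400791] 0.05590587545105567
the job is handed in; nothing more can be done
None
```

I pulled the drawer out to its stop and peeled the cover off by corner1. I handed the job in at about 11 s with the cover still held up to the side; `finish_job` gave no verdict.

- **Drawer:** I felt the stop at 18 N. At the end the handle measured y ≈ -0.096 m, against about -0.094 m expected fully out.
- **Peel:** The cover tilted 10.1° about the far lower edge. Corner1's rim was up about 17 mm while corner3's stayed at its seated height.
- **Cover at the end:** It is in the gripper, 1.4° off level, with its lower edge about 0.24 m above the bench. Its centre is about 0.19 m sideways from the tray's, and the arm was practically still.
- **Tray and bystanders:** The vials stand open, and the tray looked seated in the last scene picture. The bystanders looked unmoved, though I did not measure them again.

My first pinch on the rim rode up 3 mm while closing, so I opened, went lower and gripped again before peeling. No check failed or disagreed.

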